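# Unclamp a brass lantern and hold it up level for inspection

## Task

Release the brass lantern that is clamped on the wooden assembly board: swing the clamp's lever back, away from the lantern, to 60 degrees from its upright clamped position and leave it standing there (not laid down flat). Then take the lantern by the chimney on its roof, lift it at least 6 cm clear of the board without tipping it, and finish while still holding it in the air, level and steady, so that its foot can be inspected. Leave the other lantern, the tools and the loose parts where they are.

Things in the scene. Friction and masses are not known exactly. Their poses are not given: they have to be found in the camera images.
- board: fixed wooden assembly board, 160 mm (its x) by 240 mm (its y), 20 mm thick, lying on the bench. Origin: on its underside, straight below the centre of the nest in which the lantern stands; the board runs from -85 to +155 mm along its y. Its y axis points from the nest towards the clamp, z up. Five steel pins 9 mm tall, 8 mm thick, stand on it in a circle of 60 mm radius round the nest and leave the lantern's foot 4 mm of play. The clamp is bolted on at y = +105 mm
- clamp_lever (a joint): angle of the clamp's lever about its hinge (rad): 0 = clamped, the handle upright and the steel nose lying level over the edge of the lantern's foot, so that it cannot be lifted; it grows as the handle swings back away from the lantern (towards the board's +y) and the nose rises; 1.047 = the 60 degrees asked for, 1.5 = laid down flat at its stop. Starts between 0 and 0.1. It has friction (about 2 to 3 N at the knob) and stays where it is left
- lever_knob (a point): centre of the black ball knob, 26 mm in diameter, on top of the lever's 11 mm steel rod; 110 mm from the hinge axis; 148 mm above the bench when upright, 93 mm above it at 60 degrees
- lever_hinge (a point): point on the lever's hinge axis, fixed, at (0, 105, 38) mm in the board's frame; the axis is parallel to the board's x axis; the knob moves in the board's y-z plane through this point
- lantern: brass lantern standing in the nest, about 0.4 to 0.8 kg, 170 mm tall: round foot 104 mm in diameter and 10 mm thick, six-sided body with coloured panes 70 mm across up to 95 mm, six-sided eave 92 mm across at 95 to 103 mm, roof sloping in to 124 mm, then a round upright chimney 28 mm in diameter from 124 to 170 mm. Origin: centre of its underside (20 mm above the bench while in the nest), z up along its axis. Its weight lies on its axis
- lantern_chimney (a point): point on the chimney's axis, 150 mm above the lantern's underside, 20 mm below the chimney's top: where to grip
- spare_lantern: a second brass lantern, identical to lantern, standing free on the bench with no clamp; bystander. Origin: centre of its underside, z up
- file_a: flat file 240 mm long with a red plastic handle (26 mm thick), lying on the bench behind the clamp, under where the lever swings to; bystander. Origin: middle of its length, underside; x along it towards the blade
- file_b: the same kind of file, to the robot's right; bystander. Origin: middle of its length, underside; x along it
- screwdriver: screwdriver 200 mm long, 26 mm thick, lying on the bench between robot and board; bystander. Origin: middle of its length, underside; x along it towards the tip
- caliper: flat steel caliper 150 mm long, 10 mm thick, lying beyond the board; bystander. Origin: underside of its beam's middle; y along the beam
- oil_bottle: small white bottle, 40 mm across, 100 mm tall, standing to the right of the board; bystander. Origin: centre of its underside
- loose_roof: six-sided brass lantern roof, 92 mm across, 61 mm tall, standing on the bench to the left; bystander. Origin: centre of its underside
- collar: brass collar, 42 mm across, 25 mm tall, standing on the bench just right of the board; bystander. Origin: centre of its underside
There are look-alikes about, which are no part of the job. Leave any red look-alike of the lantern alone.

How it is judged:
On the way, in this order (a step that is already met when the one before it is completed fails the run):
1. the clamp lever stands at 60 degrees (within 10), let go by the fingers, while the lantern still stands level in its nest (value of joint clamp_lever between 0.872 and 1.222 rad and velocity of joint clamp_lever between -0.05 and 0.05 rad/s and contact force between the fingers and board below 0.2 N and z of lantern in the frame of board below 0.026 m and angle between lantern's own z axis and vertical below 0.1 rad), for 0.3 s.
2. the lantern is held in the fingers, level and steady, its foot at least 58 mm clear of the board (z of lantern in the frame of board above 0.078 m and angle between lantern's own z axis and vertical below 0.12 rad and linear speed of lantern below 0.03 m/s and angular speed of lantern below 0.15 rad/s and contact force between the fingers and lantern above 3 N and contact force between lantern and board below 0.2 N and contact force between lantern and spare_lantern below 0.2 N and contact force between lantern and file_a below 0.2 N and contact force between lantern and file_b below 0.2 N and contact force between lantern and screwdriver below 0.2 N and contact force between lantern and caliper below 0.2 N and contact force between lantern and oil_bottle below 0.2 N and contact force between lantern and loose_roof below 0.2 N and contact force between lantern and collar below 0.2 N), for 0.5 s.
At the end, for the whole second after the job is handed in: The clamp lever stands at 60 degrees, give or take 10; the lantern is in the fingers (over 3 N), its foot at least 58 mm above the board, within 7 degrees of level, moving under 30 mm/s and 0.15 rad/s, and touches neither board, clamp, other lantern, tools nor loose parts (all of step 2 and value of joint clamp_lever between 0.872 and 1.222 rad); the arm keeps its last pose, push and grip.
It fails at once if the lantern is tipped more than 25 degrees (angle between lantern's own z axis and vertical above 0.44 rad).
It fails at once if the lever is laid down flat (beyond 80 degrees) (value of joint clamp_lever above 1.4 rad).
It fails at once if the other lantern, a tool or a loose part is shifted by more than 30 mm (distance of any of spare_lantern, file_a, file_b, screwdriver, caliper, oil_bottle, loose_roof, collar from where it was at the start of the episode above 0.03 m).
It also fails if it takes over 42 s, if anything falls off the work surface, if the arm or the gripper's body presses on something with over 40 N, if the wrist force passes 120 N, or if a joint passes its speed limit or range.

## Robot

A 7-joint arm with a two-finger parallel gripper is mounted at the origin on the work surface. World frame = base frame: x ahead of the robot, y to its left, z up, the work surface at z = 0. Lengths are in m, angles in rad, forces in N, time in s.
With the tool pointing down it reaches from about 0.425 to 0.875 m from the base axis. Payload 4.7 kg.
Tool frame: the origin (TCP) lies between the finger pads; the fingertips stand 14 mm ahead of it and the grasp point (between the pads) lies 5 mm behind it; z points along the fingers, y is the line along which they close (so a half turn about z gives the same grasp; the last joint's range is limited). The gripper opens to 87 mm and grips with 3 to 60 N. Pads are 19 mm wide; open, the fingers measure 117 mm over their backs; the gripper's body (75 mm by 190 mm) begins 51 mm behind the grasp point.
Start: joints at [1.251, 0.321, -0.07, 1.45, 0.023, 1.371, -0.057], TCP at [0.213, -0.614, 0.237] pointing down, gripper open.
Joint ranges: [-2.86, 2.86], [-0.3, 2.09], [-1.38, 1.24], [0.06, 2.45], [-1.56, 4.7], [0.09, 2.05], [-2.69, 2.69]. Speed limits (rad/s): [2.57, 2.57, 3.14, 3.14, 3.14, 3.14, 3.14].

## Interface

Orientations are given as a rotation vector (axis times angle).
In Python, from bench import ctrl gives the robot as it stands.
- The arm moves only by the tool step_arm, never from a script. Its argument "commands" is a list of rows, each an object with "travel": the shift along the tool's x, y, z in m, a list of three; "turn": the turn, a rotation vector about the tool's x, y, z in degrees, a list of three. A call has 1 to 5 rows; each row is the pose to reach, as a shift and turn from the pose commanded when the call began, along the tool's axes at that moment; what a row does not reach only later rows make up. A row lasts 1/10 s, in which the tool goes at most 50 mm and 8.59 degrees, less where a joint would pass 70% of its speed; a pose out of reach is approached as far as the arm can. A call with a gripper value outside its range is refused whole. "gripper" is the opening, from 0 (shut) to 1 (fully open), set as the call begins (left out, the last holds). The fingers move at their own pace and stop on an object; "force" is the grip in N (left out, the last holds). Time passes only in rows, so rows that repeat a pose let the fingers close. It gives the time, the measured TCP pose, the force, the opening and the grip force at its end, in the units of the state.
- ctrl.get_state(): the state, without advancing time (a new reading comes with each control period).
- ctrl.get_image(name): name is "side" or "top" or "wrist"; returns the picture (480x640x3 uint8, red, green, blue); there is no depth.
- ctrl.camera_model(name): a dict with "fx", "fy", "cx", "cy" (pixels), "k1" (the pictures are not rectified: a ray, as slopes to the right and down, at radius r is drawn at 1 + k1 r^2 times it, then the intrinsics apply), "R" (3x3) and "t" (3): a world point X has camera coordinates R X + t; the wrist camera has in their place "T_tool_cam" (4x4, takes a point from camera to tool coordinates, whose origin is the TCP and whose axes are the flange's). Camera axes: x right, y down, z forward; pixel columns grow to the right and rows downward; lengths in m; the calibration is good to about 2 mm. A picture is of the moment at which its call begins: read the wrist's pose just before it. camera_model takes no time and is no camera call.
- ctrl.close_job(): hands the job in; it is judged then, once.
The state is a dict: "time": time; "joint_positions": joint angles; "qd": joint speeds; "joint_torque": joint torques, N m; "position": TCP position; "tool_rot": TCP orientation; "ft_force": force on the tool from outside, world axes, zero at the start; "torque": the same for the moment, N m; "grip_width": opening from 0.0 (shut) to 1.0 (fully open); "grip_force": force on a finger pad.
Only numpy, scipy, OpenCV 4.12 (cv2) and the standard library are available. Lean on these libraries where they do the work, as an engineer would, in place of code of your own. Each camera call takes 0.05 s, during which the arm holds its last target. There are 200 camera calls.

## Working session

There is one attempt and no reset: what is moved stays moved. The work goes in short steps, Python scripts to look and compute and a tool call to move; the robot and the scene stay as the last step left them, time stands still between calls to the robot, and variables do not carry over. Pictures are saved under pics/ and viewed, at most 10 in all, crops included, and the job is handed in when it is done.

Besides the shell and the picture viewer there is one more tool, called after "Emit:" as a command line: name --argument value ..., lists and objects as JSON in quotes. step_arm: Moves the arm, as the interface text tells. Its arguments: {"type":"object","properties":{"commands":{"type":"array"},"gripper":{"type":"number"},"force":{"type":"number"}},"required":["commands"]}

```bash
ls; mkdir -p pics; cat > h.py <<'E'
import numpy as np,cv2
from bench import ctrl
from scipy.spatial.transform import Rotation as Ro
def ray(name,u,v,cm=None,st=None):
    c=cm or ctrl.camera_model(name)
    d=np.array([(u-c['cx'])/c['fx'],(v-c['cy'])/c['fy']]);s=d.copy()
    for _ in range(30): s=d/(1+c['k1']*(s@s))
    r=np.array([*s,1.])
    if name=='wrist':
        T=np.array(c['T_tool_cam']);R=Ro.from_rotvec(st['tool_rot']).as_matrix()
        o=R@T[:3,3]+np.array(st['position']);r=R@T[:3,:3]@r
    else:
        R=np.array(c['R']);o=-R.T@np.array(c['t']);r=R.T@r
    return o,r/np.linalg.norm(r)
def plane(name,u,v,z,st=None):
    o,r=ray(name,u,v,st=st);return o+r*(z-o[2])/r[2]
def proj(name,X):
    c=ctrl.camera_model(name);p=np.array(c['R'])@X+np.array(c['t']);s=p[:2]/p[2];s=s*(1+c['k1']*(s@s))
    return np.array([c['fx']*s[0]+c['cx'],c['fy']*s[1]+c['cy']])
def tri(a,b):
    (o1,r1),(o2,r2)=a,b
    t=np.linalg.lstsq(np.c_[r1,-r2],o2-o1,rcond=None)[0]
    p,q=o1+t[0]*r1,o2+t[1]*r2
    return (p+q)/2,np.linalg.norm(p-q)
E
python3 - <<'E'
from h import *
for n in('top','side'):
    cv2.imwrite(f'pics/{n}0.png',ctrl.get_image(n)[:,:,::-1])
    c=ctrl.camera_model(n);print(n,-np.array(c['R']).T@np.array(c['t']),c['fx'])
s=ctrl.get_state();print(s['time'],s['position'],s['tool_rot'])
E
```

```text
pics
top [0.36700376 0.02881425 1.34084935] 562.9155160070331
side [-0.09381141  0.71788007  0.98496657] 580.0303185310013
0.1 [ 0.21273545 -0.61369655  0.23557302] [-3.09628054e+00 -5.21609712e-01  6.38871942e-04]
```

View pics/top0.png

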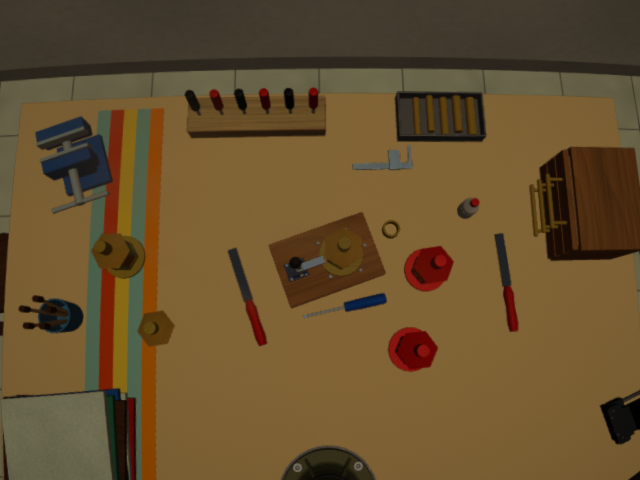

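View pics/side0.png

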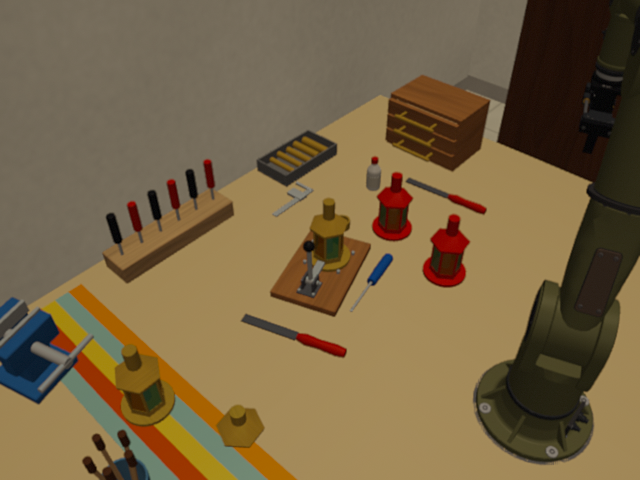

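The candidates are:
- Brass lantern on the board with the clamp: top (342,250), side (329,235).
- Brass lantern standing free: top (118,255).
- Red look-alikes: top (428,268) and (413,350).

The first fits the description, since it is brass, on the board, with the clamp's nose over its foot. I'll confirm in a crop and measure.

```bash
python3 - <<'E'
from h import *
t=cv2.imread('pics/top0.png');s=cv2.imread('pics/side0.png')
a=cv2.resize(t[205:315,260:395],None,fx=3.7,fy=3.7,interpolation=cv2.INTER_CUBIC)
b=cv2.resize(s[190:315,268:375],None,fx=3.2,fy=3.2,interpolation=cv2.INTER_CUBIC)
H=max(a.shape[0],b.shape[0])
a=cv2.copyMakeBorder(a,0,H-a.shape[0],0,0,0);b=cv2.copyMakeBorder(b,0,H-b.shape[0],0,0,0)
o=np.hstack([a,b])[:, :800]; print(o.shape,a.shape); cv2.imwrite('pics/crop0.png',o)
# knob dark blobs
for n,im,(x0,y0,x1,y1) in(('top',t,(280,245,315,275)),('side',s,(295,235,325,262))):
    g=im[y0:y1,x0:x1].max(2);m=(g<45).astype(np.uint8)
    k,l,st,c=cv2.connectedComponentsWithStats(m)
    for i in range(1,k):
        if st[i,4]>8: print(n,st[i],c[i]+[x0,y0])
# board mask on top
hsv=cv2.cvtColor(t,cv2.COLOR_BGR2HSV);print(hsv[290,300],hsv[225,320],hsv[320,280],hsv[248,342],t[290,300],t[320,280])
E
```

```text
(407, 800, 3) (407, 500, 3)
top [  5  12  23  18 243] [294.79835391 266.43209877]
side [  9   1  14  17 113] [309.84070796 245.27433628]
[ 13 198  71] [ 18 152 121] [ 18 147 128] [ 19 196  73] [16 40 71] [ 54  99 128]
```

View pics/crop0.png

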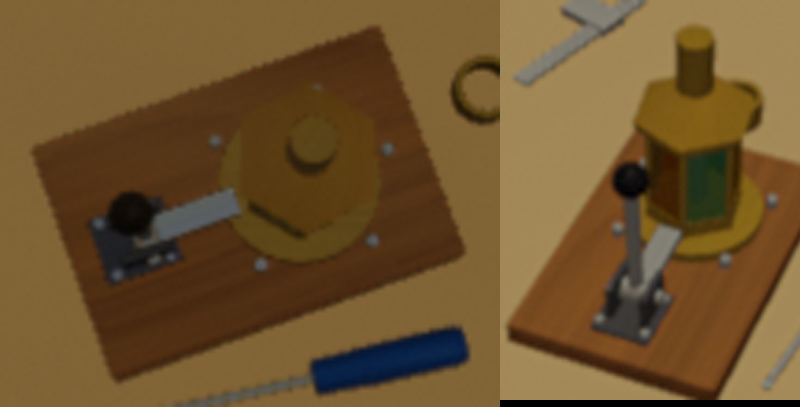

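The crop confirms it: a brass lantern with the steel nose over its foot's edge. The knob is at top (295,262.6), side (308.8,246). The chimney top is at top (344,243), side (328.6,202).

```bash
python3 - <<'E'
from h import *
k,e=tri(ray('top',295.1,262.6),ray('side',309,246));print('knob',k,e)
c,e=tri(ray('top',344.3,242.8),ray('side',328.8,202.2));print('chim top',c,e)
cs=[plane('top',260+x/3.7,205+y/3.7,.02)[:2] for x,y in((377,27),(465,252),(118,380),(35,150))]
print(cs,[np.linalg.norm(cs[i]-cs[i-1]) for i in range(4)])
yd=(cs[2]+cs[3]-cs[0]-cs[1]);yd/=np.linalg.norm(yd);ctr=sum(cs)/4
n=ctr-.035*yd;print('yd',yd,np.degrees(np.arctan2(yd[1],yd[0])),'nest',n,'hinge',n+.105*yd)
foot=plane('top',344.3,242.8,.19),plane('top',295.1,262.6,.148);print(foot)
d=np.degrees
s=ctrl.get_state();print(Ro.from_rotvec(s['tool_rot']).as_matrix().round(3),np.array(ctrl.camera_model('wrist')['T_tool_cam']).round(3))
# bystander rough
for nm,u,v,z in(('fileA blade',233,250,0),('fileA mid',250,300,0),('fileA end',262,343,.01),('spare chim',103,252,.17)):print(nm,plane('top',u,v,z))
E
```

```text
knob [0.52544572 0.06290113 0.14872329] 0.0018333796158057207
chim top [ 0.56036534 -0.04086468  0.1868579 ] 0.00155065953742687
[array([ 0.66289732, -0.0947499 ]), array([ 0.51470068, -0.14683586]), array([0.43714366, 0.07590194]), array([0.58519175, 0.12770838])] [np.float64(0.2356392178424054), np.float64(0.15708338758446433), np.float64(0.2358542339185992), np.float64(0.15685070334764)]
yd [-0.32929961  0.94422549] 109.22627009325157 nest [ 0.56150884 -0.04254175] hinge [0.52693238 0.05660192]
(array([ 0.56047318, -0.04022591,  0.19      ]), array([0.52628671, 0.06346916, 0.148     ]))
[[ 0.945  0.328 -0.001]
 [ 0.328 -0.945  0.002]
 [-0.    -0.002 -1.   ]] [[-0.    -0.961 -0.275  0.075]
 [ 1.     0.    -0.     0.   ]
 [ 0.001 -0.275  0.961 -0.147]
 [ 0.     0.     0.     1.   ]]
fileA blade [0.57893167 0.21736576 0.        ]
fileA mid [0.45793547 0.17609606 0.        ]
fileA end [0.35620919 0.14714714 0.01      ]
spare chim [0.55171166 0.47492985 0.17      ]
```

Both estimates agree: knob height 0.1487 (expected 0.148), board 236 x 157 mm, chimney about 0.187 (expected 0.19). The tool's x is already along board x. I'll turn it -90° about tool z, so the fingers close along the hinge axis and the knob can pivot between the pads.

Emit:
step_arm --commands '[{"travel": [0.046,-0.02,-0.006],"turn": [0,0,-8.4]},{"travel": [0.092,-0.04,-0.012],"turn": [0,0,-16.8]},{"travel": [0.138,-0.06,-0.018],"turn": [0,0,-25.2]},{"travel": [0.184,-0.08,-0.024],"turn": [0,0,-33.6]},{"travel": [0.23,-0.1,-0.03],"turn": [0,0,-42]}]' --gripper 1 --force 10

```text
time: 0.6
position: [0.3966, -0.4444, 0.2661]
tool_rot: [-2.7, -1.605, 0.0]
ft_force: [1.0, -1.4, 0.6]
grip_width: 1.003
grip_force: 0.0
```

```bash
cat > go.py <<'E'
import sys
from h import *
s=ctrl.get_state();R=Ro.from_rotvec(s['tool_rot']);p=np.array(s['position'])
yd=np.array([-.3293,.9442,0]);xd=np.array([.9442,.3293,0]);G=np.c_[yd,xd,[0,0,-1]]
t=np.array([float(a) for a in sys.argv[1:4]])
print(s['time'],p.round(4),'travel',R.inv().apply(t-p).round(4),'turn',np.degrees((R.inv()*Ro.from_matrix(G)).as_rotvec()).round(2),s['joint_positions'],s['ft_force'])
E
python3 go.py 0.526 0.060 0.26
```

```text
0.6 [ 0.3966 -0.4444  0.2661] travel [ 0.5049 -0.1273  0.0062] turn [-3.000e-02 -1.000e-02 -4.777e+01] [ 1.04939177  0.20750419 -0.29427854  1.54027741  0.06081729  1.40323024
  0.25278895] [ 1.0410426  -1.42141401  0.58574448]
```

Emit:
step_arm --commands '[{"travel": [0.048,-0.012,0],"turn": [0,0,-8.4]},{"travel": [0.096,-0.024,0],"turn": [0,0,-16.8]},{"travel": [0.144,-0.036,0],"turn": [0,0,-25.2]},{"travel": [0.192,-0.048,0],"turn": [0,0,-33.6]},{"travel": [0.24,-0.06,0],"turn": [0,0,-42]}]'

```text
time: 1.1
position: [0.4589, -0.2049, 0.2659]
tool_rot: [-1.946, -2.466, 0.001]
ft_force: [1.0, 0.0, -0.7]
grip_width: 0.996
grip_force: 0.0
```

```bash
python3 go.py 0.526 0.060 0.26
```

```text
1.1 [ 0.4589 -0.2049  0.2659] travel [0.2419 0.127  0.0058] turn [-0.03  0.01 -5.76] [ 0.8799764   0.01384461 -0.51432827  1.74806543  0.00738971  1.38180488
  0.59928261] [ 0.96886195  0.04136661 -0.68235338]
```

Emit:
step_arm --commands '[{"travel": [0.042,0.022,0],"turn": [0,0,-2]},{"travel": [0.084,0.044,0],"turn": [0,0,-4]},{"travel": [0.126,0.066,0],"turn": [0,0,-5.8]},{"travel": [0.168,0.088,0],"turn": [0,0,-5.8]},{"travel": [0.21,0.11,0],"turn": [0,0,-5.8]}]'

```text
time: 1.6
position: [0.5183, 0.0243, 0.2661]
tool_rot: [1.826, 2.556, -0.001]
ft_force: [1.1, 0.3, -0.4]
grip_width: 0.999
grip_force: 0.0
```

Emit:
step_arm --commands '[{"travel": [0.034,0.014,0],"turn": [0,0,0]},{"travel": [0.034,0.014,0],"turn": [0,0,0]},{"travel": [0.034,0.014,0],"turn": [0,0,0]}]'

```text
time: 1.9
position: [0.5203, 0.06, 0.2659]
tool_rot: [-1.823, -2.558, 0.001]
ft_force: [-0.2, 0.4, -0.9]
grip_width: 0.999
grip_force: 0.0
```

```bash
python3 go.py 0.526 0.060 0.153;  python3 - <<'E'
from h import *
s=ctrl.get_state();im=ctrl.get_image('wrist');cv2.imwrite('pics/w1.png',im[:,:,::-1])
E
```

```text
1.9 [0.5203 0.06   0.2659] travel [-0.0019  0.0055  0.1129] turn [-0.05  0.01 -0.16] [ 0.58101758  0.08669026 -0.78354915  1.69459107  0.06252887  1.38669177
  0.12061145] [-0.18932595  0.37568262 -0.8850811 ]
```

View pics/w1.png

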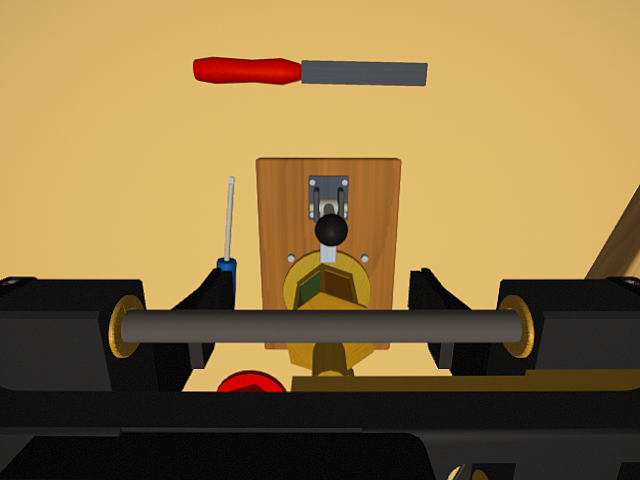

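The wrist view shows the knob at (331,230), its rod and clamp base just above it, and the lantern below behind the gripper. The file lies ahead at the top. I'll cast the knob onto its height.

```bash
python3 - <<'E'
from h import *
s=ctrl.get_state()
k=plane('wrist',331,230,.148,s);print(k)
hx=np.array([.5269,.0566]);yd=np.array([-.3293,.9442]);d=k[:2]-hx;print('along y',d@yd,'x',d@[.9442,.3293])
# where a point TCP appears
c=ctrl.camera_model('wrist');T=np.linalg.inv(c['T_tool_cam']);p=T[:3,3];print(c['fx']*p[0]/p[2]+c['cx'],c['fy']*p[1]/p[2]+c['cy'])
E
python3 go.py 0.525 0.063 0.148
```

```text
[0.5270569  0.06167557 0.148     ]
along y 0.004740684546740521 x 0.0018195309946282773
321.8342100944985 302.1183593976613
1.95 [0.5204 0.0584 0.2658] travel [0.0029 0.006  0.1178] turn [-0.06  0.03 -0.32] [ 0.5822832   0.0865767  -0.78195965  1.69473884  0.06274855  1.38671353
  0.12063311] [-0.29843487 -0.79880522  0.05040081]
```

Emit:
step_arm --commands '[{"travel": [0.001,0.0065,0.04],"turn": [0,0,0]},{"travel": [0.001,0.0065,0.08],"turn": [0,0,0]},{"travel": [0.001,0.0065,0.11],"turn": [0,0,0]},{"travel": [0.001,0.0065,0.123],"turn": [0,0,0]},{"travel": [0.001,0.0065,0.123],"turn": [0,0,0]}]' --gripper 0.5

```text
time: 2.45
position: [0.5253, 0.0606, 0.1416]
tool_rot: [-1.827, -2.552, 0.004]
ft_force: [-0.4, -0.1, 0.4]
grip_width: 0.631
grip_force: 0.0
```

Emit:
step_arm --commands '[{"travel": [0,0,0],"turn": [0,0,0]},{"travel": [0,0,0],"turn": [0,0,0]},{"travel": [0,0,0],"turn": [0,0,0]},{"travel": [0,0,0],"turn": [0,0,0]},{"travel": [0,0,0],"turn": [0,0,0]}]' --gripper 0.2 --force 12

```text
time: 2.95
position: [0.5277, 0.0625, 0.1444]
tool_rot: [1.825, 2.554, 0.003]
ft_force: [1.1, 0.4, 3.7]
grip_width: 0.285
grip_force: 12.0
```

```bash
python3 go.py 0.5262 0.0625 0.143;  python3 - <<'E'
from h import *
s=ctrl.get_state();im=ctrl.get_image('wrist');cv2.imwrite('pics/w2.png',im[:,:,::-1]);print(s['grip_width'],s['grip_force'])
E
```

```text
2.95 [0.5277 0.0625 0.1444] travel [ 0.0005 -0.0014  0.0014] turn [ 0.17  0.06 -0.3 ] [ 0.53988225  0.20723602 -0.77991695  1.8416179   0.15979586  1.15335107
  0.03623969] [1.08169243 0.39927808 3.68672871]
0.28469134065233953 12.000288516283035
```

View pics/w2.png

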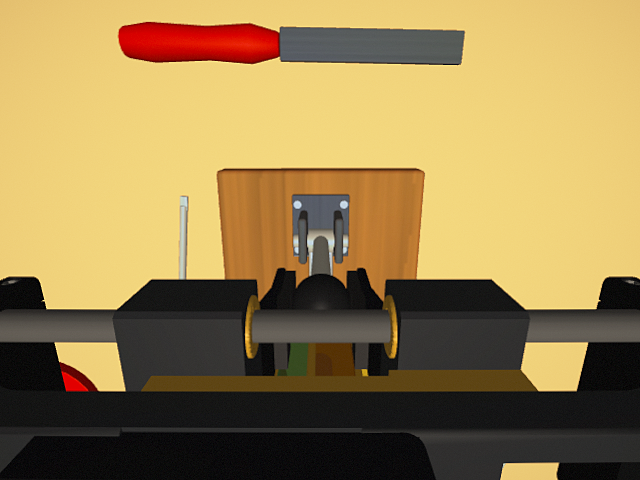

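The knob at (321,290) is held squarely between the pads, opening about 25 mm. Now I'll swing it along the arc.

Emit:
step_arm --commands '[{"travel": [0.0073,0,0.0006],"turn": [0,0,0]},{"travel": [0.0146,0,0.0017],"turn": [0,0,0]},{"travel": [0.0217,0,0.0033],"turn": [0,0,0]},{"travel": [0.0288,0,0.0053],"turn": [0,0,0]},{"travel": [0.0356,0,0.0078],"turn": [0,0,0]}]'

```text
time: 3.5
position: [0.5158, 0.0968, 0.1361]
tool_rot: [1.825, 2.555, 0.003]
ft_force: [4.0, 1.5, 3.7]
grip_width: 0.287
grip_force: 12.0
```

Emit:
step_arm --commands '[{"travel": [0.0067,0,0.003],"turn": [0,0,0]},{"travel": [0.0132,0,0.0064],"turn": [0,0,0]},{"travel": [0.0195,0,0.0102],"turn": [0,0,0]},{"travel": [0.0254,0,0.0145],"turn": [0,0,0]},{"travel": [0.0311,0,0.0191],"turn": [0,0,0]}]'

```text
time: 4.0
position: [0.5056, 0.1266, 0.1163]
tool_rot: [1.825, 2.556, 0.004]
ft_force: [5.4, 1.2, 3.0]
grip_width: 0.289
grip_force: 12.0
```

```bash
python3 go.py 0.495 0.1467 0.088;  python3 - <<'E'
from h import *
s=ctrl.get_state();print(s['grip_width'],s['grip_force'])
E
```

```text
4.0 [0.5056 0.1266 0.1163] travel [ 0.0224 -0.0036  0.0283] turn [ 0.15 -0.02 -0.27] [ 0.44639234  0.22543102 -0.81687523  1.89277157  0.18380845  1.09743174
 -0.11102497] [5.4437151  1.22259968 2.98008872]
0.2886558959044525 12.014455472817644
```

Emit:
step_arm --commands '[{"travel": [0.0054,-0.0005,0.005],"turn": [0,0,0]},{"travel": [0.0104,-0.001,0.0103],"turn": [0,0,0]},{"travel": [0.0151,-0.0015,0.016],"turn": [0,0,0]},{"travel": [0.0193,-0.0015,0.022],"turn": [0,0,0]},{"travel": [0.023,-0.0015,0.028],"turn": [0,0,0]}]'

```text
time: 4.5
position: [0.4981, 0.1481, 0.0887]
tool_rot: [1.824, 2.554, 0.008]
ft_force: [8.9, 2.3, 1.4]
grip_width: 0.284
grip_force: 12.0
```

Emit:
step_arm --commands '[{"travel": [0,0,0],"turn": [0,0,0]},{"travel": [0,0,0],"turn": [0,0,0]},{"travel": [0,0,0],"turn": [0,0,0]}]'

```text
time: 4.8
position: [0.498, 0.1483, 0.0883]
tool_rot: [1.824, 2.555, 0.009]
ft_force: [10.2, 4.1, -2.2]
grip_width: 0.286
grip_force: 12.0
```

Emit:
step_arm --commands '[{"travel": [0,0,0],"turn": [0,0,0]},{"travel": [0,0,0],"turn": [0,0,0]},{"travel": [0,0,0],"turn": [0,0,0]},{"travel": [0,0,0],"turn": [0,0,0]},{"travel": [0,0,0],"turn": [0,0,0]}]' --gripper 0.8

```text
time: 5.3
position: [0.4948, 0.1464, 0.0875]
tool_rot: [-1.825, -2.555, 0.003]
ft_force: [0.0, -1.0, -0.0]
grip_width: 0.653
grip_force: 0.0
```

```bash
python3 go.py 0.495 0.1467 0.088;  python3 - <<'E'
from h import *
s=ctrl.get_state();im=ctrl.get_image('wrist');a=cv2.resize(im,(400,300));b=ctrl.get_image('side')[170:350,230:390];b=cv2.resize(b,(400,450))
a=cv2.copyMakeBorder(a,0,150,0,0,0);cv2.imwrite('pics/w3.png',np.hstack([a,b])[:,:,::-1]);print(s['grip_width'],s['grip_force'])
E
```

```text
5.3 [0.4948 0.1464 0.0875] travel [ 0.0002  0.0003 -0.0005] turn [-0.14  0.   -0.3 ] [ 0.40036385  0.2597453  -0.81912052  1.92728456  0.21811894  1.04776727
 -0.18206691] [ 0.00626183 -0.96699416 -0.01299645]
0.6532982084198458 0.0
```

View pics/w3.png

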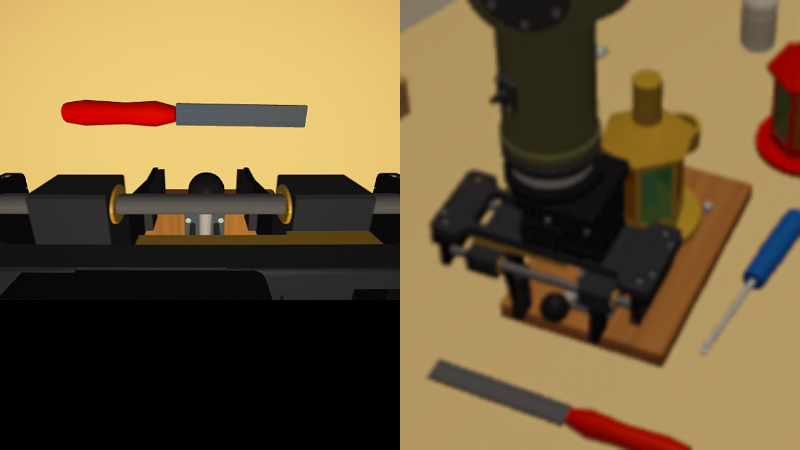

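The knob, at (206,185) in the wrist half, stands free between the open fingers; its hinge geometry puts it at about 60°. The lantern still stands level in its nest. Now up, then back over the lantern.

Emit:
step_arm --commands '[{"travel": [0,0,-0.02],"turn": [0,0,0]},{"travel": [0,0,-0.06],"turn": [0,0,0]},{"travel": [0,0,-0.105],"turn": [0,0,0]},{"travel": [0,0,-0.15],"turn": [0,0,0]},{"travel": [0,0,-0.18],"turn": [0,0,0]}]' --gripper 0.8

```text
time: 5.9
position: [0.4964, 0.1472, 0.2716]
tool_rot: [1.824, 2.554, 0.003]
ft_force: [0.9, 0.1, 0.0]
grip_width: 0.8
grip_force: 0.0
```

```bash
python3 go.py 0.5607 -0.0412 0.268; python3 - <<'E'
from h import *
im=ctrl.get_image('top');cv2.imwrite('pics/t2.png',im[:,:,::-1])
im=ctrl.get_image('side');cv2.imwrite('pics/s2.png',im[:,:,::-1])
E
```

```text
5.9 [0.4964 0.1472 0.2716] travel [-0.199  -0.0003  0.0038] turn [ 0.17  0.07 -0.29] [ 0.48086396  0.06968977 -0.85042739  1.70002368  0.05448437  1.39283528
 -0.04741323] [0.89043919 0.08751228 0.02062434]
```

```bash
python3 - <<'E'
from h import *
a=cv2.resize(cv2.imread('pics/s2.png')[180:330,250:400],(450,450),interpolation=cv2.INTER_CUBIC)
w=ctrl.get_image('wrist')[:,:,::-1]
cv2.imwrite('pics/c3.png',np.hstack([a,cv2.copyMakeBorder(cv2.resize(w,(350,262)),0,188,0,0,0)]))
print('expected knob side px',proj('side',np.array([.4955,.1466,.093])))
E
```

```text
expected knob side px [292.38154531 292.61823361]
```

View pics/c3.png

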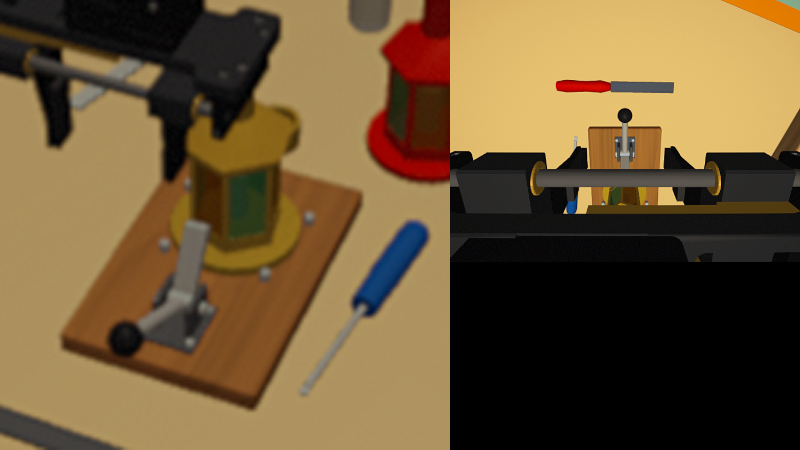

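The knob at side (292,292.7) matches the computed 60° point (292.4,292.6). The lantern is still level. Next, above the lantern.

Emit:
step_arm --commands '[{"travel": [-0.03,0,0],"turn": [0,0,0]},{"travel": [-0.075,0,0],"turn": [0,0,0]},{"travel": [-0.12,0,0],"turn": [0,0,0]},{"travel": [-0.165,0,0],"turn": [0,0,0]},{"travel": [-0.198,0,0],"turn": [0,0,0]}]'

```text
time: 6.55
position: [0.5596, -0.0443, 0.2661]
tool_rot: [-1.828, -2.552, 0.004]
ft_force: [1.2, 0.8, 0.6]
grip_width: 0.802
grip_force: 0.0
```

Emit:
step_arm --commands '[{"travel": [0,0,0],"turn": [0,0,0]},{"travel": [0,0,0],"turn": [0,0,0]}]'

```text
time: 6.75
position: [0.5593, -0.0411, 0.2663]
tool_rot: [-1.826, -2.552, 0.001]
ft_force: [1.2, 1.1, -1.3]
grip_width: 0.802
grip_force: 0.0
```

```bash
python3 go.py 0.5607 -0.0412 0.165; python3 - <<'E'
from h import *
cv2.imwrite('pics/w4.png',ctrl.get_image('wrist')[:,:,::-1])
E
```

```text
6.75 [ 0.5593 -0.0411  0.2663] travel [-0.0008  0.0016  0.1013] turn [-0.16 -0.15 -0.4 ] [ 0.65291696  0.1758379  -0.70277662  1.60934605  0.11325084  1.40204077
  0.26691796] [ 1.20268584  1.11876331 -1.26984062]
```

View pics/w4.png

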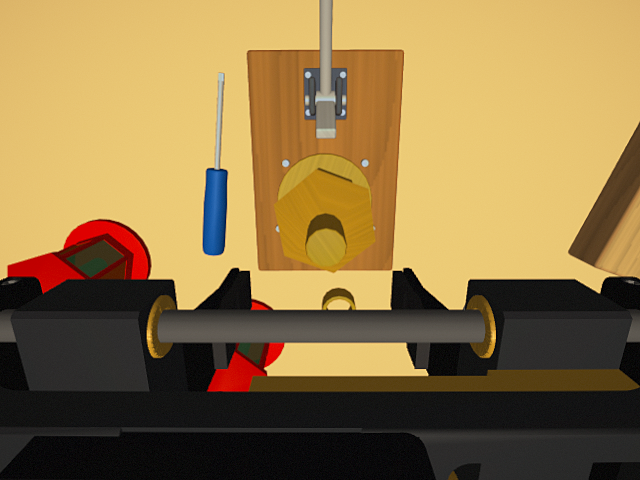

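The chimney's top is at (326,247) in the wrist view, with the foot and pins clear of the nose.

```bash
python3 - <<'E'
from h import *
s=ctrl.get_state();p=plane('wrist',326,247,.19,s)
print(p,Ro.from_rotvec(s['tool_rot']).inv().apply(p-np.array([0,0,.025])-s['position']),s['position'])
E
```

```text
[ 0.56172282 -0.03784014  0.19      ] [0.00072756 0.0030786  0.10184982] [ 0.55931641 -0.03966606  0.26685416]
```

Emit:
step_arm --commands '[{"travel": [0.0005,0.002,0.03],"turn": [0,0,0]},{"travel": [0.0005,0.002,0.06],"turn": [0,0,0]},{"travel": [0.0005,0.002,0.085],"turn": [0,0,0]},{"travel": [0.0005,0.002,0.101],"turn": [0,0,0]},{"travel": [0.0005,0.002,0.101],"turn": [0,0,0]}]'

```text
time: 7.3
position: [0.56, -0.0381, 0.165]
tool_rot: [-1.821, -2.555, 0.003]
ft_force: [-0.3, 0.1, 1.0]
grip_width: 0.803
grip_force: 0.0
```

Emit:
step_arm --commands '[{"travel": [0,0,0],"turn": [0,0,0]},{"travel": [0,0,0],"turn": [0,0,0]},{"travel": [0,0,0],"turn": [0,0,0]},{"travel": [0,0,0],"turn": [0,0,0]},{"travel": [0,0,0],"turn": [0,0,0]}]' --gripper 0.1 --force 30

```text
time: 7.8
position: [0.5621, -0.0396, 0.1678]
tool_rot: [1.826, 2.556, 0.0]
ft_force: [0.6, -0.5, 0.7]
grip_width: 0.434
grip_force: 0.0
```

Emit:
step_arm --commands '[{"travel": [0,0,0],"turn": [0,0,0]},{"travel": [0,0,0],"turn": [0,0,0]},{"travel": [0,0,0],"turn": [0,0,0]}]'

```text
time: 8.1
position: [0.5619, -0.0396, 0.1675]
tool_rot: [1.826, 2.556, -0.0]
ft_force: [-1.5, 0.1, 1.4]
grip_width: 0.31
grip_force: 30.0
```

Gripped, with an opening of about 27 mm on the 28 mm chimney. Lifting gently.

Emit:
step_arm --commands '[{"travel": [0,0,-0.001],"turn": [0,0,0]},{"travel": [0,0,-0.003],"turn": [0,0,0]},{"travel": [0,0,-0.006],"turn": [0,0,0]},{"travel": [0,0,-0.011],"turn": [0,0,0]},{"travel": [0,0,-0.017],"turn": [0,0,0]}]' --force 45

```text
time: 8.6
position: [0.5615, -0.0394, 0.1843]
tool_rot: [-1.825, -2.556, 0.001]
ft_force: [-0.0, 0.0, -6.6]
grip_width: 0.306
grip_force: 45.0
```

Emit:
step_arm --commands '[{"travel": [0,0,-0.007],"turn": [0,0,0]},{"travel": [0,0,-0.014],"turn": [0,0,0]},{"travel": [0,0,-0.021],"turn": [0,0,0]},{"travel": [0,0,-0.028],"turn": [0,0,0]},{"travel": [0,0,-0.035],"turn": [0,0,0]}]'

```text
time: 9.1
position: [0.5619, -0.0395, 0.22]
tool_rot: [1.826, 2.556, -0.0]
ft_force: [0.1, -0.2, -6.9]
grip_width: 0.31
grip_force: 45.0
```

Emit:
step_arm --commands '[{"travel": [0,0,-0.007],"turn": [0,0,0]},{"travel": [0,0,-0.014],"turn": [0,0,0]},{"travel": [0,0,-0.02],"turn": [0,0,0]},{"travel": [0,0,-0.024],"turn": [0,0,0]},{"travel": [0,0,-0.026],"turn": [0,0,0]}]'

```text
time: 9.6
position: [0.5621, -0.0394, 0.2458]
tool_rot: [1.826, 2.556, 0.0]
ft_force: [0.2, -0.5, -6.4]
grip_width: 0.306
grip_force: 45.0
```

Emit:
step_arm --commands '[{"travel": [0,0,0],"turn": [0,0,0]},{"travel": [0,0,0],"turn": [0,0,0]},{"travel": [0,0,0],"turn": [0,0,0]},{"travel": [0,0,0],"turn": [0,0,0]},{"travel": [0,0,0],"turn": [0,0,0]}]'

```text
time: 10.1
position: [0.5618, -0.0395, 0.2452]
tool_rot: [-1.826, -2.556, 0.0]
ft_force: [0.1, -0.8, -5.9]
grip_width: 0.309
grip_force: 45.0
```

```bash
python3 - <<'E'
from h import *
a=ctrl.get_image('side')[130:340,220:430][:,:,::-1];b=ctrl.get_image('wrist')[:,:,::-1]
cv2.imwrite('pics/c5.png',np.hstack([cv2.resize(a,(400,400)),cv2.copyMakeBorder(cv2.resize(b,(400,300)),0,100,0,0,0)]))
E
```

```text
(no output)
```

View pics/c5.png

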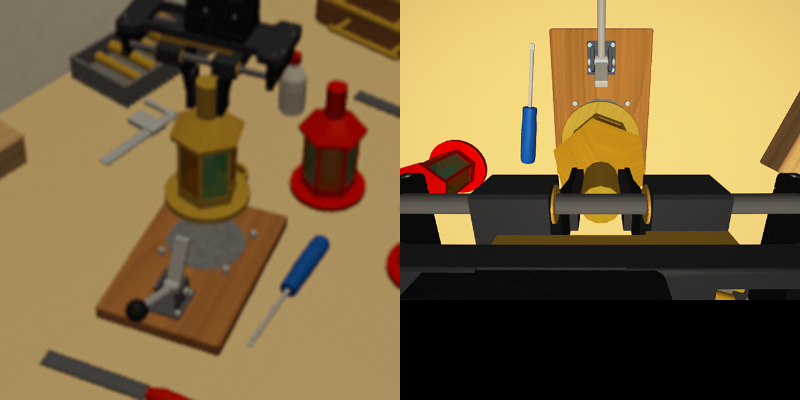

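The lantern hangs level about 78 mm above its nest, clear of the nose, and the lever still stands at 60°. I'll hold a moment longer, then hand in.

Emit:
step_arm --commands '[{"travel": [0,0,0],"turn": [0,0,0]},{"travel": [0,0,0],"turn": [0,0,0]},{"travel": [0,0,0],"turn": [0,0,0]},{"travel": [0,0,0],"turn": [0,0,0]},{"travel": [0,0,0],"turn": [0,0,0]}]'

```text
time: 10.7
position: [0.5619, -0.0394, 0.2453]
tool_rot: [1.826, 2.556, -0.0]
ft_force: [0.4, -0.2, -6.9]
grip_width: 0.309
grip_force: 45.0
```

```bash
python3 -c "
from bench import ctrl
print(ctrl.close_job())"
```

```text
the job is handed in; nothing more can be done
None
```

Job handed in at about 10.7 s: the lever was left standing at about 60°, and the lantern is held level by its chimney about 78 mm above the board; the hand-in returned no verdict.

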